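# Open the tape-marked touch-latch door of a wine-cellar cupboard

### The arm

A 6-joint arm with a two-finger parallel gripper is mounted at the origin on the work surface. World frame = base frame: x ahead of the robot, y to its left, z up, the work surface at z = 0. Lengths are in m, angles in rad, forces in N, time in s.
With the tool pointing down it reaches from about 0.4 to 0.925 m from the base axis. Payload 3.4 kg.
Tool frame: the origin (TCP) lies at the very end of the fingers, on their centre line; the grasp point (between the pads) lies 19 mm behind it; z points along the fingers, y is the line along which they close (so a half turn about z gives the same grasp; the last joint's range is limited). The gripper opens to 85 mm and grips with 20 to 120 N. Pads are 22 mm wide; open, the fingers measure 114 mm over their backs; the gripper's body (76 mm by 85 mm) begins 54 mm behind the grasp point. The pads swing forward as they close: fully open they stand 13 mm farther back than shut.
Start: joints at [-1.292, 0.307, 1.506, -0, 1.328, -0.073], TCP at [0.198, -0.54, 0.231] pointing down, gripper open.
Joint ranges: [-3.12, 3.12], [-1.05, 2.28], [0.14, 2.33], [-1.42, 4.57], [0.1, 2.73], [-2.68, 2.68]. Speed limits (rad/s): [2.57, 2.57, 3.14, 3.14, 3.14, 3.14].

### API

Orientations are given as a unit quaternion [x, y, z, w].
In Python, from rig import r, imaging, sign_off gives the robot as it stands. The module is installed in compiled form; this text tells all that it offers.
- The arm moves only by the tool carry_out, never from a script. Its arguments are lists of equal length, an entry for each row: "fingers": the closure in counts, from 0 (fully open) to 255 (shut); "travel": the shift along the tool's x, y, z in m, a list of three; "twist": the turn about the tool's z in rad. A call has 1 to 12 rows; each row shifts and turns the commanded pose from where the row before left it, along the tool's axes as they then stand; what a row does not reach is not made up. A row lasts 1/10 s, in which the tool goes at most 50 mm and 8.59 degrees, less where a joint would pass 70% of its speed; a pose out of reach is approached as far as the arm can. A call is refused whole if a number of a shift passes 0.05 or a number of a turn 0.15, either way. A call with a gripper value outside its range is refused whole. The fingers move at their own pace and stop on an object; the grip force is fixed at half the most. Time passes only in rows, so rows that do not move let the fingers close. It gives the time, the measured TCP pose, the force, the opening and the grip force at its end, in the units of the state.
- r.sense(): the state, without advancing time (a new reading comes with each control period).
- imaging.read_camera(name): name is "side" or "top"; returns the picture (384x512x3 uint8, red, green, blue); there is no depth.
- imaging.get_calibration(name): a dict with "vertical_fov" (degrees; the focal length in pixels is half the picture's height over the tangent of half this angle, whatever the lens; pixels are square), "cx", "cy" (the principal point, pixels), "k1" (the pictures are not rectified: a ray, as slopes to the right and down, at radius r is drawn at 1 + k1 r^2 times it, then the intrinsics apply), "rvec" (rotation vector, rad) and "tvec" (3), from world to camera coordinates, as OpenCV has them. Camera axes: x right, y down, z forward; pixel columns grow to the right and rows downward; lengths in m; the calibration is good to about 2 mm. A picture is of the moment at which its call begins. get_calibration takes no time and is no camera call.
- sign_off(): hands the job in; it is judged then, once.
The state is a dict: "t": time; "qpos": joint angles; "joint_velocities": joint speeds; "joint_torque": joint torques, N m; "position": TCP position; "tool_rot": TCP orientation; "force": force on the tool from outside, world axes, zero at the start; "torque": the same for the moment, N m; "opening": finger opening in m; "grasp_force": force on a finger pad.
Only numpy, scipy, OpenCV 4.12 (cv2) and the standard library are available. Lean on these libraries where they do the work, as an engineer would, in place of code of your own. Each camera call takes 0.05 s, during which the arm holds its last target. There are 200 camera calls.

### The job

Open the cupboard door that is marked with green tape on the cupboard's top: press its free edge in until the push catch lets go, draw back so that it springs ajar by itself, then put a fingertip behind the edge and swing the door wide open, about square to the cupboard's front, and leave it so. The yellow-marked door stays shut. Only touch and push: do not grip the door, and do not lift, shift or knock over anything else on the counter or on the cupboard.

Things in the scene. Friction and masses are not known exactly. Their poses are not given: they have to be found in the camera images.
- cupboard: Low oak cupboard fixed to the counter, 200 deep, 430 wide, 220 high, front towards the robot. Origin: centre of its underside; x to its back, y to its left end, z up. Two handleless charcoal-framed glass doors cover its front, 6 mm before the oak, each 213 wide, 216 high, 22 thick, tops flush with its top, hinged at its outer ends; their free edges meet in the middle with a 3 mm gap.
- door_left (a joint): Swing of the left-hand door (hinge at the +y end), rad: 0 caught shut, positive open, stop at 1.6. Pushes in to a firm stop at -0.028 (6 mm at the free edge). The catch lets go at about -0.016 (3 to 4 mm, 5 to 6 N at the free edge); when the finger draws back a spring drives the door to about 0.3 to 0.4. From there it moves lightly (under 2 N) and stays where left. Pushed back, it springs out again.
- door_left_edge (a point): Point on the outer (robot-side) face of the left-hand door's frame, near its free edge: 190 mm from the hinge line along the door, 24 mm in from the free edge, 19 mm below the door's top edge. It moves with the door. The place to press.
- door_left_hinge (a point): Point on the hinge line of the left-hand door (upright axis), at the same height as the edge point, in the plane of the door's inner face; the outer face lies 22 mm before this plane.
- door_left_face: Outer layer of the left-hand door: charcoal frame 38 wide with a glass pane, 18 thick. Origin on the hinge line at the height of the counter; with the door shut its axes are the cupboard's, and it turns with the door.
- door_left_back: Inner layer of the left-hand door: oak lining 4 thick behind the frame, set in 4 mm from the edges. Origin and axes as the outer layer.
- door_right (a joint): Swing of the right-hand door (hinge at the -y end), rad: 0 caught shut, positive open, stop at 1.6. Pushes in to a firm stop at -0.028 (6 mm at the free edge). The catch lets go at about -0.016 (3 to 4 mm, 5 to 6 N at the free edge); when the finger draws back a spring drives the door to about 0.3 to 0.4. From there it moves lightly (under 2 N) and stays where left. Pushed back, it springs out again.
- door_right_edge (a point): Point on the outer (robot-side) face of the right-hand door's frame, near its free edge: 190 mm from the hinge line along the door, 24 mm in from the free edge, 19 mm below the door's top edge. It moves with the door. The place to press.
- door_right_hinge (a point): Point on the hinge line of the right-hand door (upright axis), at the same height as the edge point, in the plane of the door's inner face; the outer face lies 22 mm before this plane.
- door_right_face: Outer layer of the right-hand door: charcoal frame 38 wide with a glass pane, 18 thick. Origin on the hinge line at the height of the counter; with the door shut its axes are the cupboard's, and it turns with the door.
- door_right_back: Inner layer of the right-hand door: oak lining 4 thick behind the frame, set in 4 mm from the edges. Origin and axes as the outer layer.
- green_tape: Piece of green masking tape, 48 by 60 mm, stuck flat on the front part of the cupboard's top, about 120 mm to the left or right of its middle, just behind the door that is to be opened. Origin: its centre.
- yellow_tape: The same in yellow, behind the other door, which is to stay shut.
- wine_bottle: Green wine bottle, 76 diameter, 300 high, standing on the counter. Origin: centre of its underside.
- screw_bin: Open yellow bin of screws, 110 x 100 x 70 high. Origin: centre of its underside.
- spray_bottle: Black spray bottle with a yellow trigger head, 72 diameter, 232 high. Origin: centre of its underside.
- spirit_level: Short yellow spirit level standing on its edge, 250 x 22 x 50 high. Origin: centre of its underside.
- tape_measure: Yellow and black tape measure, 75 x 40 x 70 high. Origin: centre of its underside.
- tape_roll: Roll of green masking tape lying flat on the cupboard's top, 90 outer diameter, 36 high. Origin: centre of its underside.
- carafe: Glass carafe, 100 diameter, 155 high, on the cupboard's top. Origin: centre of its underside.
- wine_glass: Stemmed wine glass, 70 diameter, 160 high, on the cupboard's top. Origin: centre of its underside.

How it is judged:
By the outcome, as a careful person would: the job done as asked, in the order asked, and still so for the second after the job is handed in, with the robot touching nothing.
It also fails if it takes over 51 s, if anything falls off the work surface, if the arm or the gripper's body presses on something with over 40 N, if the wrist force passes 120 N, or if a joint passes its speed limit or range.

## Working session

There is one attempt and no reset: what is moved stays moved. The work goes in short steps, Python scripts to look and compute and a tool call to move; the robot and the scene stay as the last step left them, time stands still between calls to the robot, and variables do not carry over. Pictures are saved under pics/ and viewed, at most 10 in all, crops included, and the job is handed in when it is done.

Besides the shell and the picture viewer there is one more tool, called after "Request:" as name([rows], argument=value, ...), one row to a line, values as JSON. carry_out: Moves the arm, as the interface text tells. Its arguments: {"type":"object","properties":{"fingers":{"type":"array"},"travel":{"type":"array"},"twist":{"type":"array"}},"required":["fingers","travel","twist"]}

```bash
mkdir -p pics
cat > h.py <<'E'
import numpy as np, cv2
from rig import r, imaging, sign_off
def cal(n):
    c=imaging.get_calibration(n); f=192/np.tan(np.radians(c["vertical_fov"])/2)
    R=cv2.Rodrigues(np.array(c["rvec"],float))[0]; t=np.array(c["tvec"],float)
    return c,f,R,t
def pix(n,P):
    c,f,R,t=cal(n); p=(R@np.atleast_2d(P).T).T+t; s=p[:,:2]/p[:,2:]
    s=s*(1+c["k1"]*(s**2).sum(1,keepdims=True)); return s*f+[c["cx"],c["cy"]]
def ray(n,u,v):
    c,f,R,t=cal(n); d=np.array([(u-c["cx"])/f,(v-c["cy"])/f]); s=d.copy()
    for _ in range(30): s=d/(1+c["k1"]*(s@s))
    return -R.T@t, R.T@np.array([s[0],s[1],1])
def atz(n,u,v,z):
    o,d=ray(n,u,v); return o+d*(z-o[2])/d[2]
def snap(n,name,crop=None,k=1):
    im=imaging.read_camera(n)[:,:,::-1]
    if crop: a,b,c,d=crop; im=im[b:d,a:c]
    im=cv2.resize(im,None,fx=k,fy=k,interpolation=cv2.INTER_CUBIC); cv2.imwrite(f"pics/{name}.png",im)
E
python3 - <<'E'
from h import *
snap("top","t0",k=1.5);snap("side","s0",k=1.5)
for n in("top","side"):
    c,f,R,t=cal(n);print(n,c,f,-R.T@t)
s=r.sense();print(s["t"],s["position"],s["tool_rot"],s["force"])
E
```

```text
top {'vertical_fov': 53.684961792685, 'cx': 257.1829545253322, 'cy': 188.24726322793353, 'k1': -0.08258414038907895, 'rvec': array([ 2.00661547, -2.2104682 ,  0.23764237]), 'tvec': array([0.05792888, 0.59189112, 1.11349039])} 379.39616853305336 [0.34305313 0.02240431 1.21464575]
side {'vertical_fov': 49.373222658651265, 'cx': 251.71501632957558, 'cy': 196.22134014830988, 'k1': -0.04584570770717331, 'rvec': array([ 0.812758  , -2.5437553 ,  1.13251281]), 'tvec': array([0.47775118, 0.33526954, 1.14376909])} 417.69501441529786 [0.0352042  0.78871176 1.0126964 ]
0.1 [ 0.19793155 -0.53921653  0.23048338] [ 9.84566922e-01  1.75006179e-01 -1.17271648e-04 -8.94656334e-04] [0.03222559 0.22956736 0.01010938]
```

View pics/t0.png

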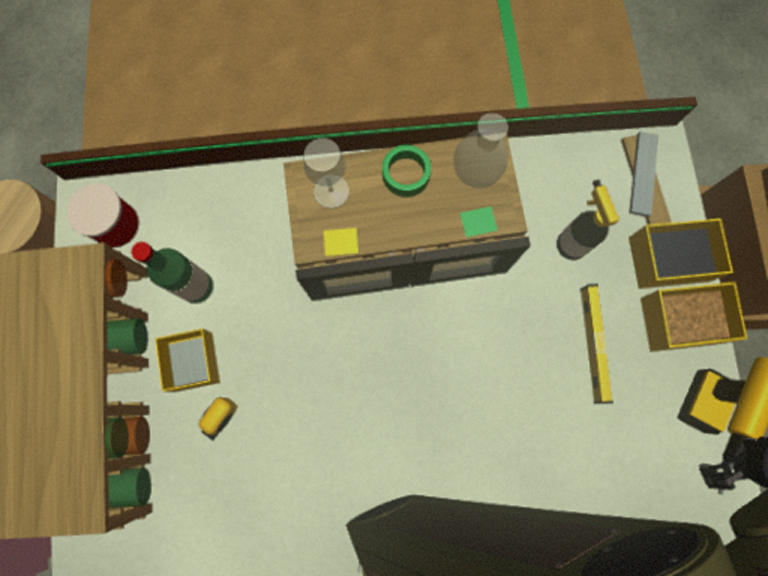

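View pics/s0.png

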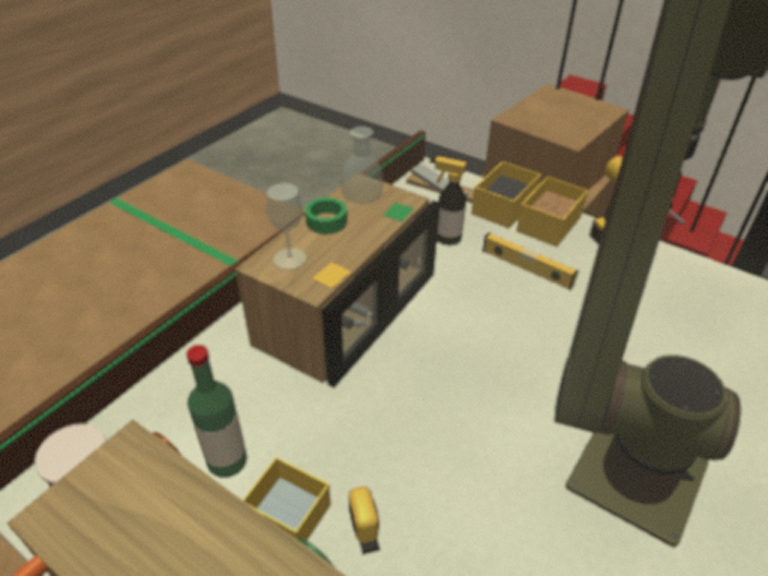

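The green tape lies at (479,221) in the top picture, so the green-marked door is the right-hand one (-y). The yellow tape is at (341,242). The spray bottle stands near (583,232), clear of the hinge end by about 50 px.

Run:
```python
from h import *
snap("top","t1",(180,80,370,210),4)
```

```text
(no output)
```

View pics/t1.png

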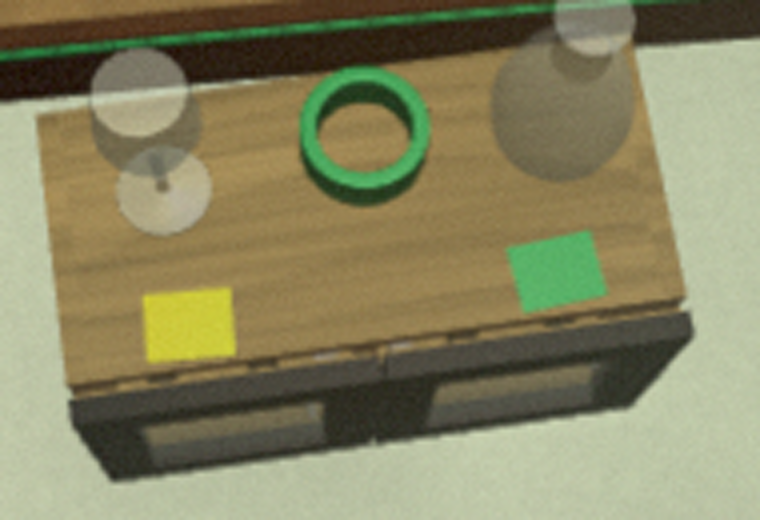

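```bash
cat >> h.py <<'E'
from scipy.optimize import least_squares
def c2w(p,P):
    P=np.atleast_2d(P); c,s=np.cos(p[2]),np.sin(p[2])
    return np.c_[p[0]+c*P[:,0]-s*P[:,1],p[1]+s*P[:,0]+c*P[:,1],P[:,2]]
E
python3 - <<'E'
from h import *
L=np.array([[.1,.215,.22],[-.1,.215,.22],[-.1,-.215,.22],[-.128,.2145,.22],[-.128,-.2145,.22],[-.128,0,.22],[-.128,.2145,.004],[-.128,-.2145,.004]])
U=np.array([[38,116],[70,388],[686,300],[74,422],[691,335],[385,380],[113,480],[632,407]])/4+[180,80]
f=least_squares(lambda p:(pix("top",c2w(p,L))-U).ravel(),[.7,0,0.1]);p=f.x
print("pose",p,f.fun.reshape(-1,2).round(1).tolist())
S=np.array([[240,272],[322,307],[325,380],[435,200]])/1.5
print("side",(pix("side",c2w(p,[[.1,.215,.22],[-.1,.215,.22],[-.128,.2145,.004],[-.128,-.2145,.22]]))-S).round(1))
print("edge R",c2w(p,[-.128,-.0255,.201]),"hinge",c2w(p,[-.106,-.2155,.201]),"midgap",c2w(p,[-.128,0,.22]))
for n,u in(("spray",[575,255]),("level a",[588,287]),("level b",[603,402])):print(n,atz("top",u[0]/1.5,u[1]/1.5,0))
print(cal("top")[2])
s=r.sense();print(cv2.Rodrigues(np.zeros(3))[0].shape)
from scipy.spatial.transform import Rotation as Ro
print(Ro.from_quat(s["tool_rot"]).as_matrix().round(3))
E
```

```text
pose [ 0.72014175 -0.04615027  0.04849614] [[-0.4, -0.5], [-0.9, -0.8], [0.6, -0.7], [-0.6, 0.6], [1.2, 0.2], [0.4, -0.1], [-0.1, 0.8], [-0.2, 0.4]]
side [[-3.4 -2. ]
 [-3.9 -0.2]
 [ 5.7  5.3]
 [ 3.3  1.3]]
edge R [[ 0.5935284  -0.07782536  0.201     ]] hinge [[ 0.62471319 -0.26653548  0.201     ]] midgap [[ 0.59229224 -0.05235534  0.22      ]]
spray [ 0.6301649  -0.42633115  0.        ]
level a [ 0.55531204 -0.4430682   0.        ]
level b [ 0.30581457 -0.43401098  0.        ]
[[-0.09622095 -0.99535766 -0.00215675]
 [-0.97215362  0.09444254 -0.21447133]
 [ 0.21367937 -0.01853995 -0.9767279 ]]
(3, 3)
[[ 0.939  0.345 -0.   ]
 [ 0.345 -0.939  0.002]
 [ 0.    -0.002 -1.   ]]
```

Request:
carry_out([
  [0,0,0],
  [0,0,0],
  [0.02,-0.02,0],
  [0.03,-0.035,0],
  [0.03,-0.035,0],
  [0.03,-0.035,0],
  [0.03,-0.035,0],
  [0.03,-0.035,0],
  [0.03,-0.035,0],
  [0.03,-0.035,0],
  [0.03,-0.035,0],
  [0.02,-0.02,0],
], fingers=[255,255,255,255,255,255,255,255,255,255,255,255], twist=[0.15,0.15,0,0,0,0,0,0,0,0,0,0])

```text
t: 1.35
position: [0.4623, -0.2028, 0.2312]
tool_rot: [1.0, 0.027, 0.0, -0.001]
force: [-0.6, -0.0, -0.3]
opening: -0.0002
grasp_force: 0.0
```

Request:
carry_out([
  [0.025,-0.03,0],
  [0.025,-0.03,0],
  [0.02,-0.03,0],
  [0.015,-0.02,0.01],
  [0.0,-0.01,0.02],
  [0,0,0.02],
  [0,0,0],
], fingers=[255,255,255,255,255,255,255], twist=[0,0,0,0,0,0,0])

```text
t: 2.05
position: [0.5375, -0.0803, 0.1784]
tool_rot: [1.0, 0.027, -0.003, -0.001]
force: [-0.5, -0.4, -0.2]
opening: 0.0
grasp_force: 0.0
```

Run:
```python
from h import *
p=[ 0.72014175,-0.04615027,0.04849614]
snap("top","t2",(180,80,370,240),4)
s=r.sense();P=s["position"];print(s["t"],P,s["force"]);c,q=np.cos(p[2]),np.sin(p[2])
d=np.array(P[:2])-p[:2];print("in cupboard",c*d[0]+q*d[1],-q*d[0]+c*d[1])
print((pix("top",[P])-[180,80])*4)
```

```text
2.1 [ 0.53851733 -0.08095889  0.17991608] [-0.04033687 -0.1918798   0.73519609]
in cupboard -0.18309830747610728 -0.025963060806823937
[[432.8874511  464.83344378]]
```

View pics/t2.png

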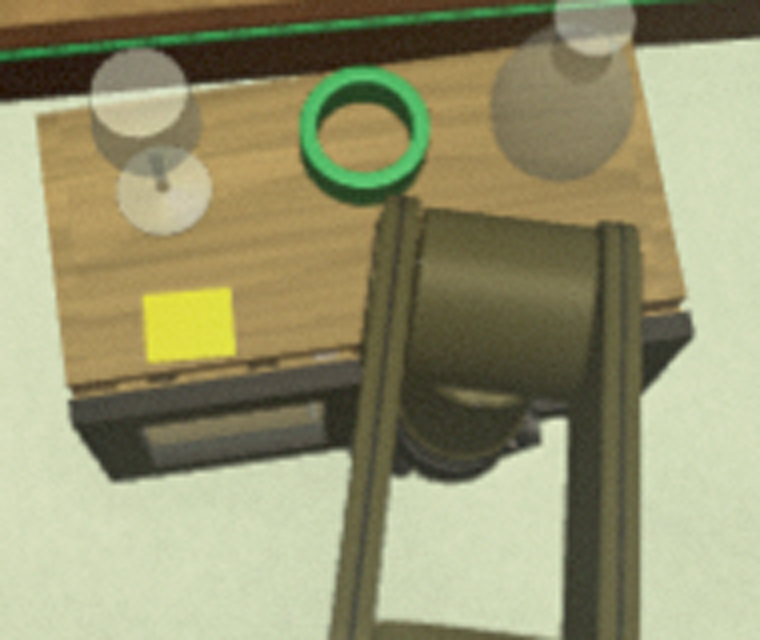

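The arm covers the fingers. Its wrist is centred near (500,300) over the right-hand door, clear of the tape roll at (365,135) and the carafe at (560,110). By the state, the TCP is at the edge point's lateral position, 55 mm before the face.

Request:
carry_out([
  [0.015,0,0],
  [0.015,0,0],
  [0.006,0,0],
  [0,0,0],
], fingers=[255,255,255,255], twist=[0,0,0,0])

```text
t: 2.5
position: [0.5769, -0.0801, 0.1822]
tool_rot: [1.0, 0.026, 0.001, 0.0]
force: [-0.1, 0.3, -1.2]
opening: 0.0001
grasp_force: 0.0
```

Request:
carry_out([
  [0.003,0,0],
  [0.003,0,0],
  [0,0,0],
], fingers=[255,255,255], twist=[0,0,0])

```text
t: 2.8
position: [0.5818, -0.0794, 0.1815]
tool_rot: [1.0, 0.026, 0.0, 0.0]
force: [-0.3, -0.5, 0.3]
opening: -0.0002
grasp_force: 0.0
```

Request:
carry_out([
  [0.003,0,0],
  [0,0,0],
], fingers=[255,255], twist=[0,0])

```text
t: 3.0
position: [0.5835, -0.0791, 0.1813]
tool_rot: [1.0, 0.026, -0.001, -0.0]
force: [-4.7, 0.4, 2.1]
opening: 0.0002
grasp_force: 2.1
```

Request:
carry_out([
  [0.002,0,0],
  [0,0,0],
  [0,0,0],
], fingers=[255,255,255], twist=[0,0,0])

```text
t: 3.3
position: [0.5851, -0.0788, 0.1813]
tool_rot: [1.0, 0.026, -0.002, -0.0]
force: [-5.0, 0.4, 4.2]
opening: 0.0001
grasp_force: 2.5
```

Request:
carry_out([
  [0.002,0,0],
  [0,0,0],
  [0,0,0],
], fingers=[255,255,255], twist=[0,0,0])

```text
t: 3.6
position: [0.587, -0.0786, 0.1812]
tool_rot: [1.0, 0.026, -0.002, -0.0]
force: [-5.0, 0.7, 4.0]
opening: -0.0004
grasp_force: 2.6
```

Request:
carry_out([
  [0.001,0,0],
  [0,0,0],
  [0,0,0],
], fingers=[255,255,255], twist=[0,0,0])

```text
t: 3.9
position: [0.5879, -0.0785, 0.1812]
tool_rot: [1.0, 0.026, -0.002, -0.0]
force: [-5.4, 0.8, 4.8]
opening: 0.0
grasp_force: 2.7
```

Request:
carry_out([
  [-0.015,0,0],
  [-0.025,0,0],
  [-0.03,0,0],
  [-0.03,0,0],
  [-0.02,0,0],
  [0,0,0],
  [0,0,0],
  [0,0,0],
], fingers=[255,255,255,255,255,255,255,255], twist=[0,0,0,0,0,0,0,0])

```text
t: 4.7
position: [0.4718, -0.0854, 0.1817]
tool_rot: [1.0, 0.026, 0.001, 0.0]
force: [0.5, 0.4, -0.6]
opening: 0.0001
grasp_force: 0.0
```

Run:
```python
from h import *
snap("top","t3",(180,80,370,230),4)
s=r.sense();print(s["t"],s["position"],s["force"])
p=[ 0.72014175,-0.04615027,0.04849614]
H=np.array([-.106,-.2155])
for a in(0,.3,.35,.4):
    e=np.array([-np.sin(a),np.cos(a)]);n=np.array([-np.cos(a),-np.sin(a)])
    for o in(0,.022):
        w=c2w(p,[*(H+.214*e+o*n),.22]);print(a,o,w[0].round(4),((pix("top",w)-[180,80])*4).round())
```

```text
4.75 [ 0.47172308 -0.08533131  0.18154682] [ 0.32044415 -0.00763884  0.07653652]
0 0 [ 0.6143 -0.0528  0.22  ] [[384. 348.]]
0 0.022 [ 0.5924 -0.0539  0.22  ] [[389. 379.]]
0.3 0 [ 0.5516 -0.0654  0.22  ] [[412. 436.]]
0.3 0.022 [ 0.531  -0.0729  0.22  ] [[427. 465.]]
0.35 0 [ 0.5417 -0.0693  0.22  ] [[420. 450.]]
0.35 0.022 [ 0.5214 -0.0778  0.22  ] [[436. 479.]]
0.4 0 [ 0.5319 -0.0737  0.22  ] [[428. 464.]]
0.4 0.022 [ 0.5121 -0.0832  0.22  ] [[445. 492.]]
```

View pics/t3.png

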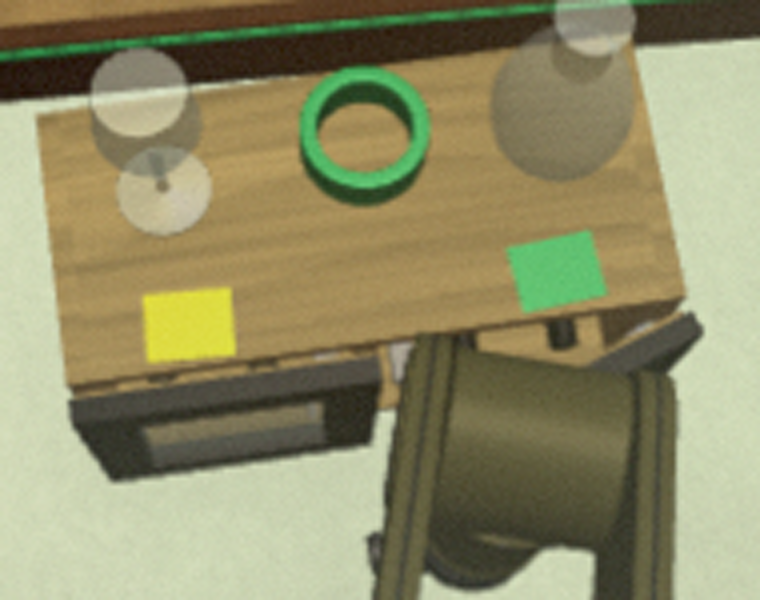

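The right-hand door stands ajar: its top runs from the hinge at (700,315) to (600,370), about 0.37 rad, and the rest is hidden by the wrist. The left-hand door is still shut, from (75,410) to (380,365). Next I lift, go over the door's edge and come down behind it.

Request:
carry_out([
  [0,0,-0.02],
  [0,0,-0.03],
  [0,0,-0.02],
  [0,0,0],
  [0.025,0.005,0],
  [0.03,0.005,0],
  [0.03,0,0],
  [0.02,0,0],
  [0.007,0,0],
  [0,0,0],
], fingers=[255,255,255,255,255,255,255,255,255,255], twist=[0,0,0,0,0,0,0,0,0,0])

```text
t: 5.75
position: [0.5828, -0.0891, 0.2498]
tool_rot: [1.0, 0.026, -0.001, -0.0]
force: [-0.0, -0.2, 0.3]
opening: 0.0001
grasp_force: 0.0
```

Run:
```python
from h import *
snap("top","t4",(180,80,370,230),4)
s=r.sense();print(s["t"],s["position"],s["force"])
```

```text
5.8 [ 0.58169237 -0.08907339  0.25003958] [-0.07643409  0.29792916  0.41931031]
```

View pics/t4.png

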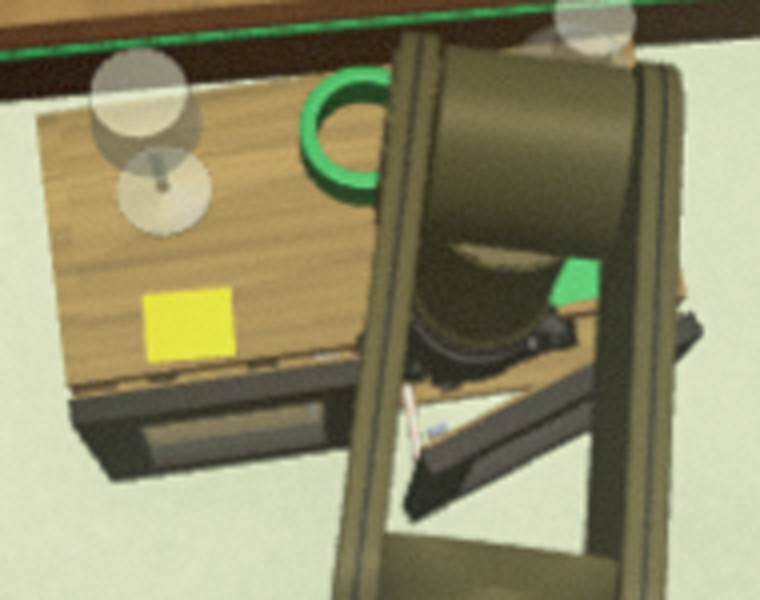

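The free edge's inner top corner shows at (424,450), about 0.37 rad. The gripper, around (490,350), is over the gap between the door and the cupboard's front, so lowering is clear.

Request:
carry_out([
  [0,0,0.015],
  [0,0,0.02],
  [0,0,0.02],
  [0,0,0.015],
  [0,0,0],
  [-0.008,0.006,0],
  [-0.009,0.008,0],
  [0,0,0],
], fingers=[255,255,255,255,255,255,255,255], twist=[0,0,0,0,0,0,0,0])

```text
t: 6.6
position: [0.5648, -0.1055, 0.1824]
tool_rot: [1.0, 0.025, 0.0, 0.001]
force: [0.1, -0.1, 0.4]
opening: -0.0004
grasp_force: 0.0
```

Request:
carry_out([
  [-0.01,0.004,0],
  [-0.011,0.005,0],
  [-0.01,0.005,0],
  [-0.01,0.006,0],
  [-0.009,0.006,0],
  [-0.009,0.007,0],
  [0,0,0],
], fingers=[255,255,255,255,255,255,255], twist=[0,0,0,0,0,0,0])

```text
t: 7.3
position: [0.5069, -0.141, 0.1811]
tool_rot: [1.0, 0.025, -0.001, -0.0]
force: [0.3, 0.9, 0.4]
opening: 0.0001
grasp_force: 0.0
```

Request:
carry_out([
  [-0.008,0.008,0],
  [-0.008,0.008,0],
  [-0.007,0.009,0],
  [-0.006,0.01,0],
  [-0.006,0.01,0],
  [-0.006,0.01,0],
  [-0.004,0.01,0],
  [-0.004,0.011,0],
  [-0.004,0.011,0],
  [0,0,0],
], fingers=[255,255,255,255,255,255,255,255,255,255], twist=[0,0,0,0,0,0,0,0,0,0])

```text
t: 8.3
position: [0.4599, -0.2316, 0.1813]
tool_rot: [1.0, 0.025, -0.0, 0.0]
force: [0.0, -0.9, -0.9]
opening: 0.0
grasp_force: 0.0
```

Run:
```python
from h import *
snap("top","t5",(180,80,370,230),4)
s=r.sense();P=s["position"];print(s["t"],P,s["force"])
p=[ 0.72014175,-0.04615027,0.04849614];c,q=np.cos(p[2]),np.sin(p[2])
d=np.array(P[:2])-p[:2];print("rel H",c*d[0]+q*d[1]+.106,-q*d[0]+c*d[1]+.2155)
H=np.array([-.106,-.2155])
for a in(1.3,1.4,1.5,1.57):
    e=np.array([-np.sin(a),np.cos(a)]);n=np.array([-np.cos(a),-np.sin(a)])
    for o in(0,.022):
        w=c2w(p,[*(H+.214*e+o*n),.22]);print(a,o,((pix("top",w)-[180,80])*4).round())
```

```text
8.35 [ 0.45998245 -0.23075561  0.18119559] [ 0.06007673 -0.07479058 -0.36127518]
rel H -0.16280256459588988 0.043723483170666794
1.3 0 [[667. 615.]]
1.3 0.022 [[701. 619.]]
1.4 0 [[700. 617.]]
1.4 0.022 [[733. 618.]]
1.5 0 [[732. 616.]]
1.5 0.022 [[764. 614.]]
1.57 0 [[754. 614.]]
1.57 0.022 [[786. 609.]]
```

View pics/t5.png

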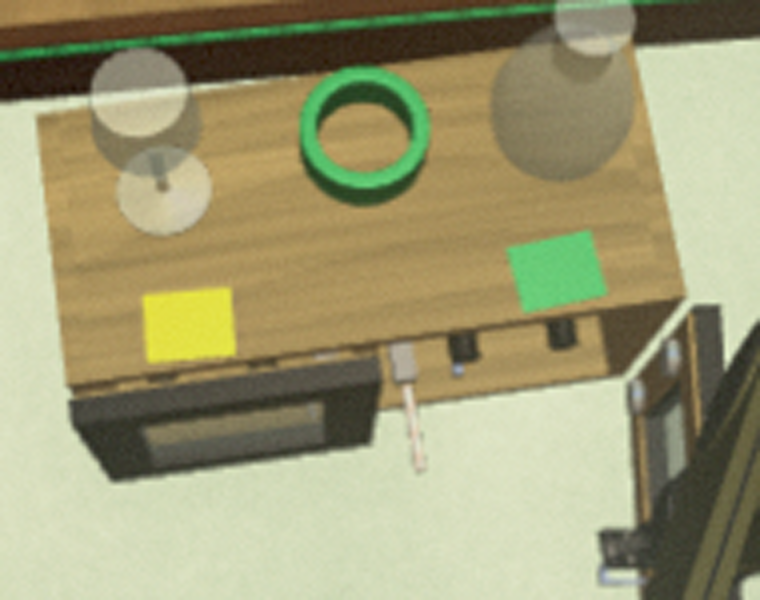

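The door is nearly square, with its hinge end at (707,307) and the inner face visible down to (640,500). The left-hand door is still shut. A last nudge, then I back off and lift.

Request:
carry_out([
  [-0.002,0.007,0],
  [0,0.007,0],
  [0,0.006,0],
  [0,0,0],
], fingers=[255,255,255,255], twist=[0,0,0,0])

```text
t: 8.75
position: [0.4598, -0.2509, 0.1813]
tool_rot: [1.0, 0.026, 0.0, 0.0]
force: [0.1, 0.6, -0.3]
opening: 0.0001
grasp_force: 0.0
```

Request:
carry_out([
  [0,-0.02,0],
  [0,-0.04,0],
  [0,-0.04,0],
  [0,-0.03,-0.01],
  [0,-0.03,-0.03],
  [0,-0.03,-0.03],
  [0,-0.04,-0.02],
  [0,-0.04,0],
  [0,-0.02,0],
  [0,0,0],
  [0,0,0],
  [0,0,0],
], fingers=[255,255,255,255,255,255,255,255,255,255,255,255], twist=[0,0,0,0,0,0,0,0,0,0,0,0])

```text
t: 9.95
position: [0.4445, 0.0389, 0.2712]
tool_rot: [1.0, 0.026, -0.0, 0.0]
force: [-0.5, 0.7, -0.2]
opening: 0.0001
grasp_force: 0.0
```

Run:
```python
from h import *
snap("top","t6",(170,80,380,260),3)
s=r.sense();print(s["t"],s["position"],s["force"])
p=[ 0.72014175,-0.04615027,0.04849614]
H=np.array([-.106,-.2155])
for a in(1.4,1.5,1.57):
    e=np.array([-np.sin(a),np.cos(a)]);n=np.array([-np.cos(a),-np.sin(a)])
    for o in(0,.022):
        w=c2w(p,[*(H+.214*e+o*n),.22]);print(a,o,((pix("top",w)-[170,80])*3).round())
```

```text
10.0 [0.44454885 0.03875436 0.27112149] [ 0.5647335   0.02391069 -0.12333297]
1.4 0 [[555. 463.]]
1.4 0.022 [[580. 463.]]
1.5 0 [[579. 462.]]
1.5 0.022 [[603. 460.]]
1.57 0 [[595. 460.]]
1.57 0.022 [[620. 457.]]
```

View pics/t6.png

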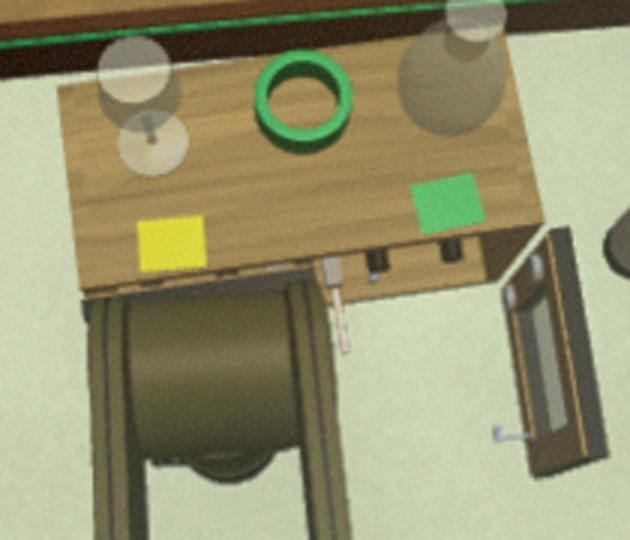

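The free end's top corners are at (585,460) and (608,456), which puts the door at about 1.52 rad, essentially square. The left-hand door is shut, everything on the cupboard's top stands as before, and the robot touches nothing.

```bash
python3 -c "from rig import sign_off; print(sign_off())"
```

```text
the job is handed in; nothing more can be done
None
```

The green-marked right-hand door is open to about 1.52 rad, roughly square to the cupboard's front; the yellow-marked door stayed shut, nothing on the cupboard's top moved in the pictures, and the job was handed in at about 10 s.

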